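Strip the coil jig: rock the tight locator free

TASK

Slide the copper-wound bobbin up off the steel post in the green jig and stand it flat, wholly on the blue mat. Then grip the post and rock it, leaning it towards one brass pad and then towards the other so that each stiff pad is pushed back, until the locator is free; lift it out and finish while still holding it upright just clear of the pads (one to four centimetres), straight above its pocket. Leave the oil bottle, the wood offcut and the screwdriver alone.

Things in the scene. Friction and masses are not known exactly. Their poses are not given: they have to be found in the camera images.
- jig: Green jig base fixed on the bench, left or right of the middle, 120 (x) x 170 (y) x 12.5 mm; origin at the centre of its underside. Its y axis is the rocking direction: a sliding brass pad on each side (+y, -y), pad tops 50 mm above the bench. Brackets behind them (58 to 74 mm from centre along y) reach 42.5 mm, end stops (20 to 30 mm from centre along x) 35 mm above the bench.
- pocket (a point): Centre of the jig's keel slot floor, 6 mm above the bench: the locator's underside starts here, upright, axes along the jig's. The slot is 16 mm wide along jig y, 6.5 mm deep: the keel cannot shift sideways, so the locator can only lean about it. A lean of 0.17 to 0.19 rad pushes the pad on that side back about 6 to 7 mm; once both are back it lifts straight out.
- pad_a (a joint): How far the brass pad on the jig's +y side is pushed outward, m: 0 to 0.008, starts under 0.001. Stiff (about 12 N, no spring), stays where left. Pad 34 mm wide along jig x; at 0 its inner face is 10 mm from the jig's centre line, outer face 34 mm. Its lip overhangs the locator's foot by 4 mm, 5 mm above it: pulled straight up, the locator rises 5 mm and catches.
- pad_b (a joint): The same for the pad on the jig's -y side: 0 to 0.008 m, positive outward (along jig -y).
- locator: Steel locator, about 0.35 kg, origin at the centre of its underside, z up along the post. Keel 36 (x) x 14 (y) mm from 0 to 8 mm up, foot 36 x 28 mm from 8 to 18 mm, then a plain square post 19 x 19 mm up to 104 mm (its top starts 110 mm above the bench). Leaning, the post bears on the pad's top edge, 44 mm above the slot floor.
- bobbin: Wound bobbin, white flanges 56 mm across, copper winding 51 mm, 34 mm high, bore 32 mm, about 0.2 kg; origin at the centre of its underside. It starts round the locator's post, resting on the pad tops 50 mm above the bench; the post stands 26 mm above it.
- mat: Blue mat fixed on the bench, 150 x 150 x 4 mm, on the other side of the middle from the jig; origin at the centre of its underside.
- oil: Yellow oil bottle with a red cap, 44 mm across, 95 mm high, standing; leave alone. Origin at the centre of its underside.
- offcut: Light wooden offcut, 70 x 45 x 22 mm, lying; leave alone. Origin at the centre of its underside.
- driver: Screwdriver with an orange handle, about 200 mm long, lying on the bench near the right edge of the work area; leave alone.
Mind the look-alikes: they are no part of the job. Of the things that look like the jig, the smallest one is meant.

How it is judged:
On the way, in this order (a step that is already met when the one before it is completed fails the run):
1. the bobbin stands on the mat, let go, while the locator is still in its pocket (x of bobbin in the frame of mat between -0.049 and 0.049 m and y of bobbin in the frame of mat between -0.049 and 0.049 m and height (world z) of bobbin below 0.01 m and angle between bobbin's own z axis and vertical below 0.1 rad and contact force between bobbin and the fingers below 0.2 N and z of locator in the frame of jig below 0.015 m and linear speed of bobbin below 0.05 m/s), for 0.2 s.
2. the locator leans and has pushed one pad back at least 3 mm (value of joint any of pad_a, pad_b above 0.003 m and angle between locator's own z axis and vertical above 0.04 rad), for 0.05 s.
3. the locator leans and the other pad is pushed back too, at least 3 mm (value of joint each of pad_a, pad_b above 0.003 m and angle between locator's own z axis and vertical above 0.04 rad), for 0.05 s.
At the end, for the whole second after the job is handed in: The fingers hold the locator upright (within 0.2 rad) and still, its underside 5 to 55 mm above the pad tops and within 30 mm of the pocket's centre line, touching no part of the jig; the bobbin stands flat and wholly on the mat, let go (z of locator in the frame of jig between 0.055 and 0.105 m and horizontal distance between locator and pocket below 0.03 m and angle between locator's own z axis and vertical below 0.2 rad and contact force between locator and the fingers above 2 N and contact force between locator and jig below 0.3 N and linear speed of locator below 0.03 m/s and x of bobbin in the frame of mat between -0.049 and 0.049 m and y of bobbin in the frame of mat between -0.049 and 0.049 m and height (world z) of bobbin below 0.01 m and angle between bobbin's own z axis and vertical below 0.1 rad and contact force between bobbin and the fingers below 0.2 N); the arm keeps its last pose, push and grip.
It fails at once if oil bottle moved more than 25 mm or knocked over (distance of oil from where it was at the start of the episode above 0.025 m or angle between oil's own z axis and vertical above 0.5 rad).
It fails at once if offcut moved more than 25 mm (distance of offcut from where it was at the start of the episode above 0.025 m).
It fails at once if screwdriver moved more than 25 mm (distance of driver from where it was at the start of the episode above 0.025 m).
It also fails if it takes over 59 s, if anything falls off the work surface, if the arm or the gripper's body presses on something with over 40 N, if the wrist force passes 120 N, or if a joint passes its speed limit or range.

ROBOT

A 7-joint arm with a two-finger parallel gripper is mounted at the origin on the work surface. World frame = base frame: x ahead of the robot, y to its left, z up, the work surface at z = 0. Lengths are in m, angles in rad, forces in N, time in s.
With the tool pointing down it reaches from about 0.375 to 0.925 m from the base axis. Payload 3.1 kg.
Tool frame: the origin (TCP) lies between the finger pads; the fingertips stand arm.finger_overhang ahead of it and the grasp point (between the pads) lies 5 mm behind it (arm.finger_overhang is the distance from the TCP to the fingertips, in m); z points along the fingers, y is the line along which they close (so a half turn about z gives the same grasp; the last joint's range is limited). The gripper opens to 85 mm and grips with 20 to 120 N. Pads are 22 mm wide; open, the fingers measure 114 mm over their backs; the gripper's body (76 mm by 85 mm) begins 54 mm behind the grasp point. The pads swing forward as they close: fully open they stand 13 mm farther back than shut.
Start: joints at [-1.386, 0.383, 0.044, 1.598, -0.018, 1.161, -0.05], TCP at [0.181, 0.624, 0.245] pointing down, gripper open.
Joint ranges: [-2.61, 2.61], [-0.41, 2.15], [-1.48, 1.57], [0, 2.5], [-1.57, 4.71], [0.05, 1.97], [-2.85, 2.85]. Speed limits (rad/s): [2.79, 2.79, 3.14, 3.14, 3.14, 3.14, 3.14].

INTERFACE

Orientations are given as [roll, pitch, yaw] about the fixed x, y, z axes, in that order (R = Rz(yaw) Ry(pitch) Rx(roll)).
In Python, from plant import arm gives the robot as it stands.
- The arm moves only by the shell command python3 -m inch 'ROWS' [FORCE]. ROWS is JSON, a list of rows, each an object with "jaw": the finger opening in mm, from 0 to 85.4; "dp": the shift along the world's x, y, z in units of 40 mm (1.0 is 40 mm), a list of three; "roll": the turn about the world's z in units of 6 degrees (1.0 is 6 degrees). A call has 1 to 12 rows; each row shifts and turns the commanded pose from where the row before left it; what a row does not reach is not made up. A row lasts 1/10 s, in which the tool goes at most 50 mm and 8.59 degrees, less where a joint would pass 70% of its speed; a pose out of reach is approached as far as the arm can. A call is refused whole if a number of a shift passes 1 or a number of a turn 1, either way. A call with a gripper value outside its range is refused whole. The fingers move at their own pace and stop on an object; FORCE is the grip in N (left out, the last holds). Time passes only in rows, so rows that do not move let the fingers close. It gives the time, the measured TCP pose, the force, the opening and the grip force at its end, in the units of the state.
- arm.read_state(): the state, without advancing time (a new reading comes with each control period).
- arm.grab_frame(name): name is "side" or "top"; returns (picture, depth): 400x640x3 uint8, red, green, blue; 400x640 float32, m along the optical axis (not along the pixel's ray), 0 where there is no reading.
- arm.camera_info(name): a dict with "K" (3x3 intrinsics, pixels), "view" (4x4, takes a point from world to camera coordinates). Camera axes: x right, y up, looking along -z (the intrinsics and any distortion apply to the point x, -y, -z); pixel columns grow to the right and rows downward; lengths in m; the calibration is good to about 2 mm. A picture is of the moment at which its call begins. camera_info takes no time and is no camera call.
- arm.sign_off(): hands the job in; it is judged then, once.
The state is a dict: "clock": time; "joint_pos": joint angles; "qvel": joint speeds; "joint_torque": joint torques, N m; "ee_pos": TCP position; "tool_rot": TCP orientation; "contact_force": force on the tool from outside, world axes, zero at the start; "torque": the same for the moment, N m; "grip_width": finger opening in m; "grasp_force": force on a finger pad.
Only numpy, scipy, OpenCV 4.12 (cv2) and the standard library are available. Lean on these libraries where they do the work, as an engineer would, in place of code of your own. Each camera call takes 0.05 s, during which the arm holds its last target. There are 200 camera calls.

## Working session

There is one attempt and no reset: what is moved stays moved. The work goes in short steps, Python scripts to look and compute and a shell command to move; the robot and the scene stay as the last step left them, time stands still between calls to the robot, and variables do not carry over. Pictures are saved under pics/ and viewed, at most 10 in all, crops included, and the job is handed in when it is done.

```bash
mkdir -p pics; cat > h.py <<'E'
import numpy as np, cv2
from plant import arm
def snap(name,fn):
    p,d=arm.grab_frame(name); cv2.imwrite('pics/'+fn+'.png',p[:,:,::-1]); np.save('pics/'+fn+'.npy',d); return p,d
def pt(name,u,v,z=None,d=None):
    c=arm.camera_info(name);K=np.array(c['K']);T=np.linalg.inv(np.array(c['view']))
    r=np.linalg.inv(K)@[u,v,1]; r=np.array([r[0],-r[1],-r[2]])
    if d is not None: return (T@np.r_[r*d,1])[:3]
    w=T[:3,:3]@r; o=T[:3,3]; return o+w*(z-o[2])/w[2]
E
python3 - <<'E'
from h import *
snap('top','top0');snap('side','side0')
print(arm.finger_overhang,arm.read_state())
for n in('top','side'): print(arm.camera_info(n))
E
```

```text
0.014 {'clock': 0.1, 'joint_pos': array([-1.3857971 ,  0.38378296,  0.04383928,  1.59943688, -0.01789798,
        1.16119209, -0.04989916]), 'qvel': array([-0.00095639, -0.00134228,  0.00089059, -0.0051377 , -0.0010011 ,
       -0.00025659, -0.00040226]), 'joint_torque': array([ 2.51234014e-03, -4.34727716e+01,  1.02929927e+00, -2.50455880e+01,
        1.09387189e-02,  5.37260566e-03,  8.83985876e-06]), 'ee_pos': array([0.18114974, 0.62338336, 0.24398433]), 'tool_rot': array([-3.13916939e+00,  1.31347574e-04,  2.85887231e+00]), 'contact_force': array([-0.08050277,  0.36851406,  0.03653265]), 'torque': array([-0.0082478 , -0.03746952,  0.02285146]), 'grasp_force': 0.0, 'grip_width': 0.08524525764623285}
{'K': array([[502.56390318,   0.        , 320.14149581],
       [  0.        , 502.56390318, 196.70732573],
       [  0.        ,   0.        ,   1.        ]]), 'view': array([[-3.97726037e-02, -9.99208755e-01, -6.50607617e-05,
        -8.61143440e-02],
       [ 9.76141830e-01, -3.88683552e-02,  2.13626726e-01,
        -5.23307746e-01],
       [-2.13460223e-01,  8.43298256e-03,  9.76915359e-01,
        -1.13132083e+00],
       [ 0.00000000e+00,  0.00000000e+00,  0.00000000e+00,
         1.00000000e+00]])}
{'K': array([[388.10677506,   0.        , 319.74578625],
       [  0.        , 388.10677506, 201.76952085],
       [  0.        ,   0.        ,   1.        ]]), 'view': array([[ 0.99275958, -0.11879486, -0.0177821 , -0.53386836],
       [ 0.10006825,  0.73604816,  0.66949194, -0.02300797],
       [-0.06644373, -0.66642396,  0.74260645, -1.0309993 ],
       [ 0.        ,  0.        ,  0.        ,  1.        ]])}
```

View pics/top0.png

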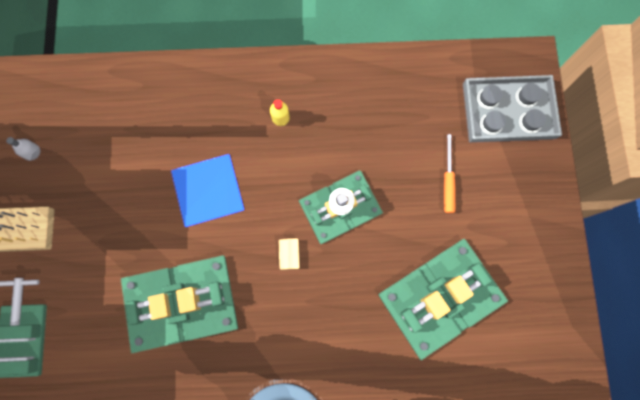

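View pics/side0.png

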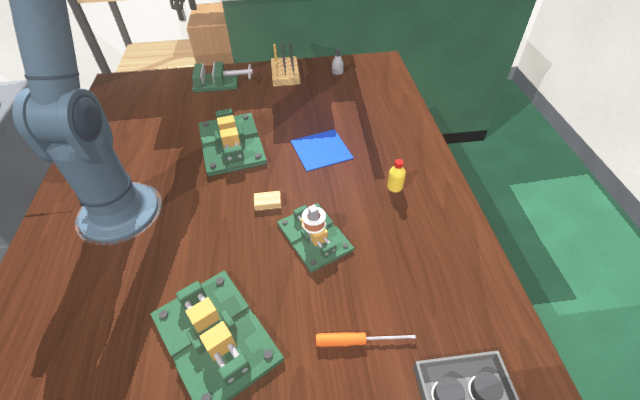

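Candidate jigs in the top view are (341,206), the smallest and carrying the bobbin, plus (180,303) and (443,297), both larger and empty; there is also a green vise at (20,330). I choose (341,206). The mat is at (208,190), oil at (279,112), offcut at (289,254) and driver at (450,175). Next I check the choice in a close crop.

```bash
python3 - <<'E'
from h import *
p=cv2.imread('pics/top0.png'); cv2.imwrite('pics/c1.png',cv2.resize(p[165:250,290:395],None,fx=7,fy=7,interpolation=cv2.INTER_CUBIC))
h=cv2.cvtColor(p,cv2.COLOR_BGR2HSV)
m=cv2.inRange(h,(105,150,100),(125,255,255));m[:,:150]=0;m[:,260:]=0
c=max(cv2.findContours(m,0,2)[0],key=cv2.contourArea);r=cv2.minAreaRect(c)
q=np.array([pt('top',*x,z=.004) for x in cv2.boxPoints(r)]);print('mat',r[0],pt('top',*r[0],z=.004),'\n',q)
m=cv2.inRange(h,(50,70,30),(95,255,255));m[:165]=0;m[250:]=0;m[:,:295]=0;m[:,390:]=0
c=max(cv2.findContours(m,0,2)[0],key=cv2.contourArea);r=cv2.minAreaRect(c)
q=np.array([pt('top',*x,z=.0125) for x in cv2.boxPoints(r)]);print('jig',r,pt('top',*r[0],z=.0125),'\n',q)
d=np.load('pics/top0.npy')
for u,v in((341,200),(343,199),(335,203),(348,203),(342,211)): print(u,v,pt('top',u,v,d=d[v,u]))
for n,u,v,z in(('oil',279,112,.05),('off',289,254,.02),('drv',450,195,.01)):print(n,pt('top',u,v,z=z))
E
```

```text
mat (206.7025146484375, 190.22328186035156) [0.55856407 0.17287078 0.004     ] 
 [[0.61134669 0.26623622 0.004     ]
 [0.64863222 0.11858895 0.004     ]
 [0.50665519 0.08105087 0.004     ]
 [0.47125621 0.22548904 0.004     ]]
jig ((340.29998779296875, 206.5999755859375), (47.85185241699219, 67.97647094726562), 63.43495178222656) [ 0.50241568 -0.15546383  0.0125    ] 
 [[ 0.52188186 -0.05562165  0.0125    ]
 [ 0.59296057 -0.20879904  0.0125    ]
 [ 0.48305402 -0.25477     0.0125    ]
 [ 0.41469706 -0.10379344  0.0125    ]]
341 200 [ 0.49849946 -0.15306508  0.10922568]
343 199 [ 0.50037954 -0.15761896  0.11036756]
335 203 [ 0.497645   -0.14027007  0.0822924 ]
348 203 [ 0.49564163 -0.16995123  0.08628526]
342 211 [ 0.47853217 -0.15554426  0.08087536]
oil [ 0.73875971 -0.01397703  0.05      ]
off [ 0.39100512 -0.02761061  0.02      ]
drv [ 0.52122366 -0.42666155  0.01      ]
```

View pics/c1.png

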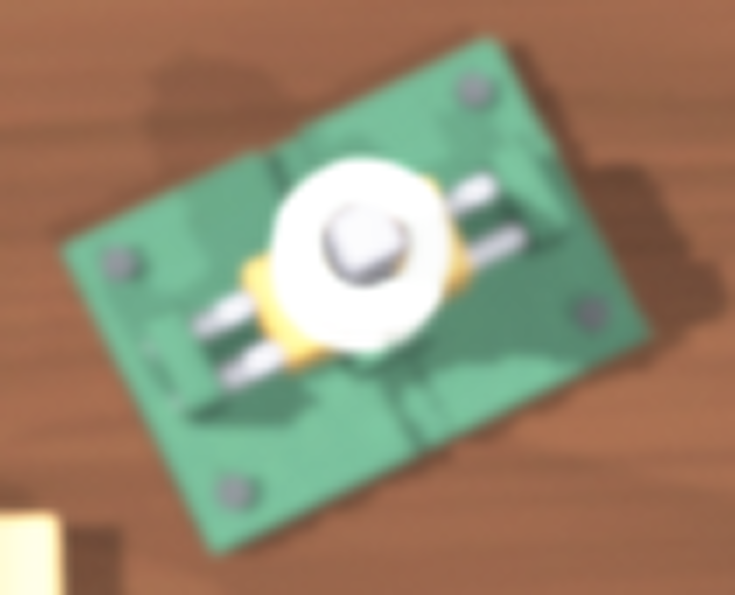

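The crop confirms it: small jig with corners at about (490,37), (62,243), (215,553), (650,333), bobbin ring centred near (362,250), post top at (365,243), and the pads lying along the long axis.

```bash
python3 - <<'E'
from h import *
f=lambda u,v,z:pt('top',290+u/7,165+v/7,z=z)[:2]
a,b,c,d=[f(*q,.0125) for q in((490,37),(62,243),(215,553),(650,333))]
print('centre',(a+b+c+d)/4,'len',np.linalg.norm(b-a),np.linalg.norm(c-b))
for v in(b-a,c-d): print(np.degrees(np.arctan2(v[1],v[0])))
print('post',f(365,243,.11),'bob',f(362,250,.084))
E
```

```text
centre [ 0.50302365 -0.15648458] len 0.16851527156980098 0.12128138253596675
114.0202377111223
114.61422360476182
post [ 0.49889136 -0.15562919] bob [ 0.50205051 -0.15590766]
```

```bash
python3 -m inch '[{"jaw":85,"dp":[0.9,-0.8,0],"roll":-1},{"jaw":85,"dp":[0.9,-0.8,0],"roll":-1},{"jaw":85,"dp":[0.9,-0.8,0],"roll":-1},{"jaw":85,"dp":[0.8,-0.9,0],"roll":-1}]'
```

```text
clock: 0.5
ee_pos: [0.3228, 0.4906, 0.2448]
tool_rot: [-3.141, 0.0, 2.436]
contact_force: [0.8, 0.3, -1.0]
grip_width: 0.0854
grasp_force: 0.0
```

```bash
python3 -m inch '[{"jaw":85,"dp":[0.5,-0.95,0],"roll":-0.8},{"jaw":85,"dp":[0.5,-0.95,0],"roll":-0.8},{"jaw":85,"dp":[0.5,-1,0],"roll":-0.8},{"jaw":85,"dp":[0.5,-1,0],"roll":-0.8},{"jaw":85,"dp":[0.5,-1,0],"roll":-1},{"jaw":85,"dp":[0.5,-1,0]},{"jaw":85,"dp":[0.5,-1,0]},{"jaw":85,"dp":[0.5,-1,0]},{"jaw":85,"dp":[0.3,-1,0]},{"jaw":85,"dp":[0.2,-1,0]},{"jaw":85,"dp":[0,-1,0]},{"jaw":85,"dp":[0,-1,0]}]'; python3 -m inch '[{"jaw":85,"dp":[0,-1,0]},{"jaw":85,"dp":[0,-1,0]},{"jaw":85,"dp":[0,-1,0]},{"jaw":85,"dp":[0,-0.8,0]},{"jaw":85,"dp":[0,-0.4,0]},{"jaw":85,"dp":[0,0,0]}]'
```

```text
validation failed for argument at $[5]...
validation failed for argument at $[0]...
```

```bash
python3 -m inch '[{"jaw":85,"dp":[0.5,-0.95,0],"roll":-0.8},{"jaw":85,"dp":[0.5,-0.95,0],"roll":-0.8},{"jaw":85,"dp":[0.5,-1,0],"roll":-0.8},{"jaw":85,"dp":[0.5,-1,0],"roll":-0.8},{"jaw":85,"dp":[0.5,-1,0],"roll":-1},{"jaw":85,"dp":[0.5,-1,0],"roll":0},{"jaw":85,"dp":[0.5,-1,0],"roll":0},{"jaw":85,"dp":[0.5,-1,0],"roll":0},{"jaw":85,"dp":[0.3,-1,0],"roll":0},{"jaw":85,"dp":[0.2,-1,0],"roll":0},{"jaw":85,"dp":[0,-1,0],"roll":0},{"jaw":85,"dp":[0,-1,0],"roll":0}]'; python3 -m inch '[{"jaw":85,"dp":[0,-1,0],"roll":0},{"jaw":85,"dp":[0,-1,0],"roll":0},{"jaw":85,"dp":[0,-1,0],"roll":0},{"jaw":85,"dp":[0,-0.8,0],"roll":0},{"jaw":85,"dp":[0,-0.4,0],"roll":0},{"jaw":85,"dp":[0,0,0],"roll":0}]'
```

```text
clock: 1.7
ee_pos: [0.501, 0.0144, 0.2449]
tool_rot: [-3.141, -0.0, 2.0]
contact_force: [1.0, 0.2, 0.0]
grip_width: 0.0852
grasp_force: 0.0
clock: 2.3
ee_pos: [0.5002, -0.1553, 0.2451]
tool_rot: [-3.14, 0.001, 1.994]
contact_force: [-0.6, 0.4, -0.4]
grip_width: 0.0846
grasp_force: 0.0
```

```bash
python3 -m inch '[{"jaw":85,"dp":[0,0,-1],"roll":0},{"jaw":85,"dp":[0,0,-1],"roll":0},{"jaw":85,"dp":[0,0,-1],"roll":0},{"jaw":85,"dp":[0,0,-0.5],"roll":0},{"jaw":85,"dp":[0,0,-0.4],"roll":0},{"jaw":85,"dp":[0,0,-0.3],"roll":0},{"jaw":85,"dp":[0,0,-0.2],"roll":0},{"jaw":85,"dp":[0,0,0],"roll":0}]'; python3 - <<'E'
from h import *
p,d=snap('side','s1'); cv2.imwrite('pics/s1c.png',cv2.resize(p[160:300,240:400,::-1],None,fx=4,fy=4,interpolation=cv2.INTER_CUBIC))
E
```

```text
clock: 3.1
ee_pos: [0.5013, -0.1514, 0.0689]
tool_rot: [-3.141, -0.001, 2.001]
contact_force: [-1.0, 0.1, 0.0]
grip_width: 0.0855
grasp_force: 0.0
```

View pics/s1c.png

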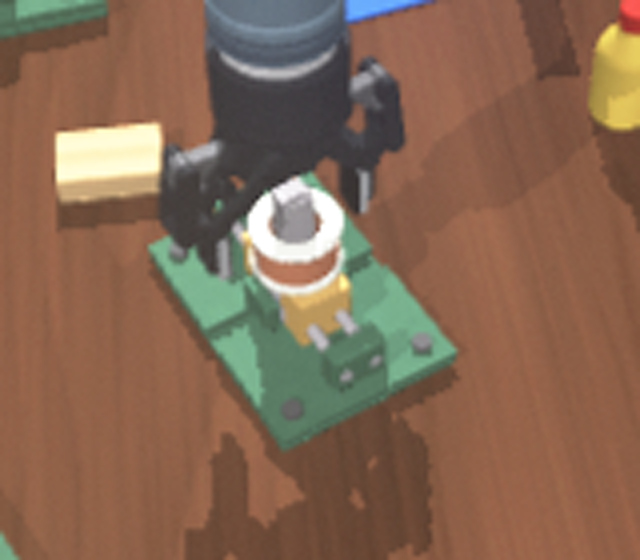

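Fingers straddle the bobbin: tips at about (222,278) and (362,212), the bobbin between them at (296,245), possibly a few mm towards -y. I shift slightly and close.

```bash
python3 -m inch '[{"jaw":70,"dp":[0.05,-0.12,0],"roll":0},{"jaw":50,"dp":[0,0,0],"roll":0},{"jaw":40,"dp":[0,0,0],"roll":0},{"jaw":40,"dp":[0,0,0],"roll":0},{"jaw":40,"dp":[0,0,0],"roll":0},{"jaw":40,"dp":[0,0,0],"roll":0}]' 40
```

```text
clock: 3.75
ee_pos: [0.5051, -0.1576, 0.0711]
tool_rot: [3.138, 0.002, 2.0]
contact_force: [-1.1, -1.3, 5.6]
grip_width: 0.0532
grasp_force: 40.8
```

```bash
python3 -m inch '[{"jaw":40,"dp":[0,0,0.2],"roll":0},{"jaw":40,"dp":[0,0,0.3],"roll":0},{"jaw":40,"dp":[0,0,0.4],"roll":0},{"jaw":40,"dp":[0,0,0.5],"roll":0},{"jaw":40,"dp":[0,0,0.6],"roll":0},{"jaw":40,"dp":[0,0,0.6],"roll":0},{"jaw":40,"dp":[0,0,0],"roll":0}]'; python3 - <<'E'
from h import *
p,d=snap('side','s2'); cv2.imwrite('pics/s2c.png',cv2.resize(p[140:280,240:400,::-1],None,fx=4,fy=4,interpolation=cv2.INTER_CUBIC))
E
```

```text
clock: 4.45
ee_pos: [0.5061, -0.1577, 0.1775]
tool_rot: [3.134, 0.004, 2.0]
contact_force: [0.3, -0.5, -1.8]
grip_width: 0.0531
grasp_force: 42.5
```

View pics/s2c.png

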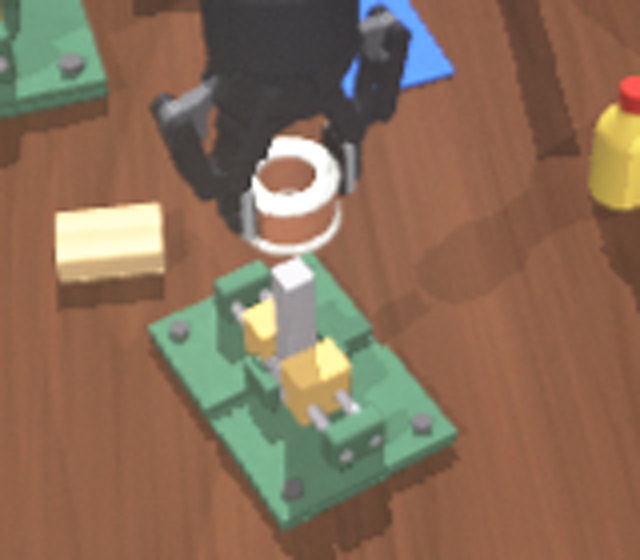

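Bobbin is lifted clear and level between the fingers (crop about (293,197)); the post stands bare at (293,300). Now carrying to the mat.

```bash
python3 -m inch '[{"jaw":40,"dp":[0,0.3,0],"roll":0},{"jaw":40,"dp":[0.1,0.6,0],"roll":0},{"jaw":40,"dp":[0.2,0.9,0],"roll":0},{"jaw":40,"dp":[0.2,1,0],"roll":0},{"jaw":40,"dp":[0.2,1,0],"roll":0},{"jaw":40,"dp":[0.2,1,0],"roll":0},{"jaw":40,"dp":[0.2,1,0],"roll":0},{"jaw":40,"dp":[0.2,1,0],"roll":0},{"jaw":40,"dp":[0,0.9,0],"roll":0},{"jaw":40,"dp":[0,0.5,0],"roll":0},{"jaw":40,"dp":[0,0,0],"roll":0}]'; python3 -m inch '[{"jaw":40,"dp":[0,0,-0.8],"roll":0},{"jaw":40,"dp":[0,0,-0.8],"roll":0},{"jaw":40,"dp":[0,0,-0.8],"roll":0},{"jaw":40,"dp":[0,0,-0.6],"roll":0},{"jaw":40,"dp":[0,0,0],"roll":0}]';python3 - <<'E'
from h import *
p,d=snap('side','s3'); cv2.imwrite('pics/s3c.png',cv2.resize(p[90:210,260:400,::-1],None,fx=4,fy=4,interpolation=cv2.INTER_CUBIC))
E
```

```text
clock: 5.6
ee_pos: [0.5526, 0.1781, 0.1709]
tool_rot: [-3.138, -0.003, 2.009]
contact_force: [-0.1, -0.5, -2.9]
grip_width: 0.0537
grasp_force: 42.6
clock: 6.1
ee_pos: [0.55, 0.169, 0.0482]
tool_rot: [-3.129, 0.0, 1.999]
contact_force: [-0.7, -0.2, -1.9]
grip_width: 0.0533
grasp_force: 43.0
```

View pics/s3c.png

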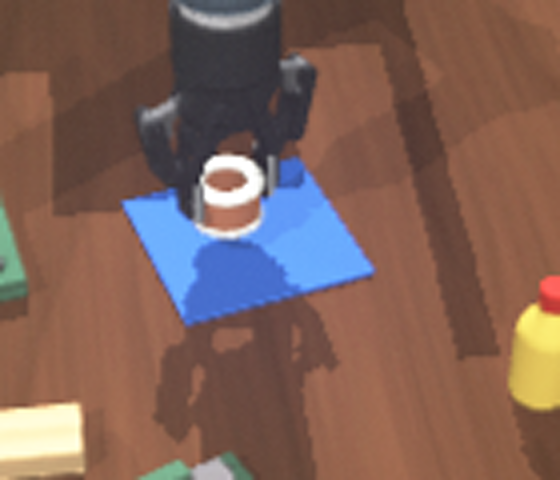

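Bobbin hangs at crop (230,225), level, above the mat; mat centre is about (246,240), so it will land about 10 mm to -x of centre. I shift +x and lower.

```bash
python3 -m inch '[{"jaw":40,"dp":[0.2,0,0],"roll":0},{"jaw":40,"dp":[0,0,-0.3],"roll":0},{"jaw":40,"dp":[0,0,-0.2],"roll":0},{"jaw":40,"dp":[0,0,-0.08],"roll":0},{"jaw":40,"dp":[0,0,0],"roll":0}]'
```

```text
clock: 6.65
ee_pos: [0.5625, 0.1712, 0.0294]
tool_rot: [-3.14, -0.0, 2.0]
contact_force: [0.5, 0.8, -3.1]
grip_width: 0.0534
grasp_force: 43.0
```

```bash
python3 -m inch '[{"jaw":40,"dp":[0,0,-0.07],"roll":0},{"jaw":40,"dp":[0,0,0],"roll":0}]'; python3 -m inch '[{"jaw":40,"dp":[0,0,-0.06],"roll":0},{"jaw":40,"dp":[0,0,0],"roll":0}]'
```

```text
clock: 6.85
ee_pos: [0.5632, 0.1714, 0.0272]
tool_rot: [-3.141, -0.0, 2.0]
contact_force: [0.1, 1.1, -2.5]
grip_width: 0.0532
grasp_force: 43.0
clock: 7.05
ee_pos: [0.5638, 0.1716, 0.0253]
tool_rot: [3.141, -0.0, 2.0]
contact_force: [-0.3, 0.5, -0.8]
grip_width: 0.0534
grasp_force: 43.1
```

```bash
python3 -m inch '[{"jaw":40,"dp":[0,0,-0.03],"roll":0},{"jaw":40,"dp":[0,0,0],"roll":0},{"jaw":58,"dp":[0,0,0],"roll":0},{"jaw":70,"dp":[0,0,0],"roll":0},{"jaw":80,"dp":[0,0,0],"roll":0},{"jaw":80,"dp":[0,0,0.2],"roll":0},{"jaw":80,"dp":[0,0,0.5],"roll":0},{"jaw":80,"dp":[0,0,0.8],"roll":0},{"jaw":80,"dp":[0,0,1],"roll":0},{"jaw":80,"dp":[0,0,1],"roll":0}]'; python3 - <<'E'
from h import *
p,d=snap('side','s4'); cv2.imwrite('pics/s4c.png',cv2.resize(p[90:280,250:400,::-1],None,fx=3,fy=3,interpolation=cv2.INTER_CUBIC))
E
```

```text
clock: 8.05
ee_pos: [0.563, 0.1711, 0.1651]
tool_rot: [-3.141, 0.0, 2.0]
contact_force: [0.6, 0.9, 0.5]
grip_width: 0.0802
grasp_force: 0.0
```

View pics/s4c.png

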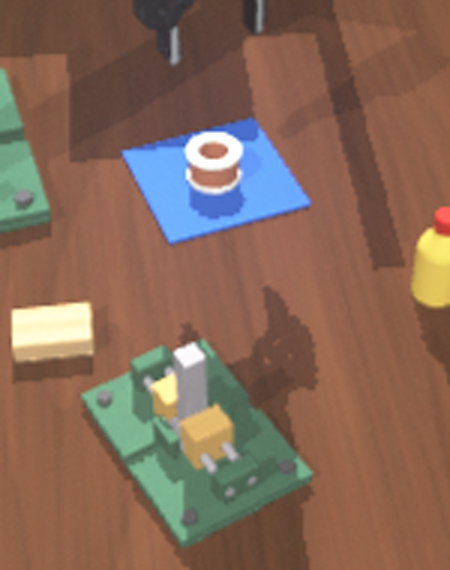

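The bobbin stands flat mid-mat at crop (214,175); post top is at (189,353). Going back to the post, with its position also worked out from this side view.

```bash
python3 - <<'E'
from h import *
print(pt('side',250+189/3,90+353/3,z=.11))
d=np.load('pics/s4.npy');u,v=313,208;print(pt('side',u,v,d=d[v,u]))
E
python3 -m inch '[{"jaw":70,"dp":[0,-0.5,0.3],"roll":0},{"jaw":50,"dp":[-0.1,-0.9,0],"roll":0},{"jaw":45,"dp":[-0.2,-1,0],"roll":0},{"jaw":45,"dp":[-0.2,-1,0],"roll":0},{"jaw":45,"dp":[-0.2,-1,0],"roll":0},{"jaw":45,"dp":[-0.2,-1,0],"roll":0},{"jaw":45,"dp":[-0.2,-1,0],"roll":0},{"jaw":45,"dp":[-0.2,-1,0],"roll":0},{"jaw":45,"dp":[-0.2,-0.5,0],"roll":0},{"jaw":45,"dp":[0,-0.2,0],"roll":0},{"jaw":45,"dp":[0,0,0],"roll":0}]'
```

```text
[ 0.5057092  -0.15569636  0.11      ]
[ 0.50574231 -0.15475237  0.10777461]
clock: 9.2
ee_pos: [0.5023, -0.1543, 0.1754]
tool_rot: [-3.141, -0.0, 1.996]
contact_force: [0.5, 1.0, -0.6]
grip_width: 0.0453
grasp_force: 0.0
```

```bash
python3 -m inch '[{"jaw":45,"dp":[0.03,-0.04,-0.7],"roll":0},{"jaw":45,"dp":[0,0,-0.7],"roll":0},{"jaw":45,"dp":[0,0,-0.5],"roll":0},{"jaw":45,"dp":[0,0,-0.33],"roll":0},{"jaw":25,"dp":[0,0,0],"roll":0},{"jaw":10,"dp":[0,0,0],"roll":0},{"jaw":10,"dp":[0,0,0],"roll":0},{"jaw":10,"dp":[0,0,0],"roll":0},{"jaw":10,"dp":[0,0,0],"roll":0}]' 40
```

```text
clock: 10.1
ee_pos: [0.5044, -0.1541, 0.0867]
tool_rot: [3.141, -0.0, 2.0]
contact_force: [0.2, 0.3, -3.4]
grip_width: 0.0187
grasp_force: 41.4
```

```bash
python3 -m inch '[{"jaw":10,"dp":[0.035,-0.075,0],"roll":0},{"jaw":10,"dp":[0.035,-0.075,0],"roll":0},{"jaw":10,"dp":[0,0,0],"roll":0}]'; python3 -m inch '[{"jaw":10,"dp":[0.035,-0.075,0],"roll":0},{"jaw":10,"dp":[0.035,-0.075,0],"roll":0},{"jaw":10,"dp":[0,0,0],"roll":0}]'
```

```text
clock: 10.4
ee_pos: [0.5055, -0.156, 0.0866]
tool_rot: [-3.139, -0.011, 2.001]
contact_force: [-4.8, 7.1, 5.0]
grip_width: 0.0185
grasp_force: 42.8
clock: 10.7
ee_pos: [0.5082, -0.1616, 0.0864]
tool_rot: [-3.139, -0.011, 2.002]
contact_force: [-5.5, 8.0, 5.2]
grip_width: 0.0187
grasp_force: 42.6
```

```bash
python3 -m inch '[{"jaw":10,"dp":[0.035,-0.075,0],"roll":0},{"jaw":10,"dp":[0.035,-0.075,0],"roll":0},{"jaw":10,"dp":[0,0,0],"roll":0}]'; python3 -m inch '[{"jaw":10,"dp":[0.035,-0.075,0],"roll":0},{"jaw":10,"dp":[0,0,0],"roll":0}]';python3 - <<'E'
from h import *
p,d=snap('side','s5'); cv2.imwrite('pics/s5c.png',cv2.resize(p[180:280,260:380,::-1],None,fx=6,fy=6,interpolation=cv2.INTER_CUBIC))
E
```

```text
clock: 11.0
ee_pos: [0.5107, -0.167, 0.086]
tool_rot: [-3.139, -0.012, 2.002]
contact_force: [-5.5, 9.0, 3.7]
grip_width: 0.0187
grasp_force: 42.5
clock: 11.2
ee_pos: [0.512, -0.1696, 0.0858]
tool_rot: [-3.139, -0.013, 2.002]
contact_force: [-4.7, 7.9, 3.6]
grip_width: 0.0187
grasp_force: 42.3
```

View pics/s5c.png

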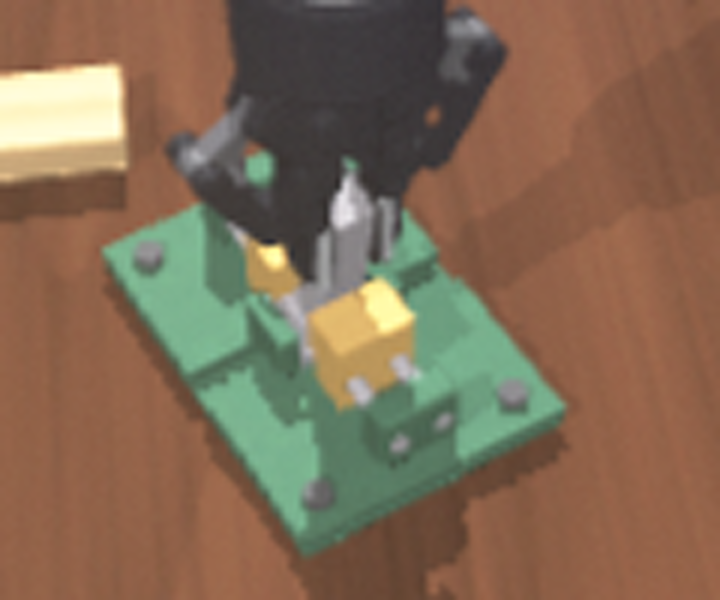

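Locator is leaning towards the -y pad: post top near (347,190), and the pad block at (360,340) is pushed back close to its bracket. Now the other way.

```bash
python3 -m inch '[{"jaw":10,"dp":[-0.04,0.09,0],"roll":0},{"jaw":10,"dp":[-0.04,0.09,0],"roll":0},{"jaw":10,"dp":[-0.04,0.09,0],"roll":0},{"jaw":10,"dp":[-0.04,0.09,0],"roll":0},{"jaw":10,"dp":[-0.04,0.09,0],"roll":0},{"jaw":10,"dp":[-0.04,0.09,0],"roll":0},{"jaw":10,"dp":[0,0,0],"roll":0}]'; python3 -m inch '[{"jaw":10,"dp":[-0.04,0.09,0],"roll":0},{"jaw":10,"dp":[-0.04,0.09,0],"roll":0},{"jaw":10,"dp":[-0.04,0.09,0],"roll":0},{"jaw":10,"dp":[-0.04,0.09,0],"roll":0},{"jaw":10,"dp":[0,0,0],"roll":0}]'
```

```text
clock: 11.95
ee_pos: [0.5054, -0.1539, 0.087]
tool_rot: [3.14, 0.001, 2.0]
contact_force: [2.5, -4.5, -2.1]
grip_width: 0.0184
grasp_force: 41.6
clock: 12.45
ee_pos: [0.5003, -0.1426, 0.0879]
tool_rot: [3.139, 0.007, 1.999]
contact_force: [3.1, -8.9, -0.7]
grip_width: 0.0187
grasp_force: 41.7
```

```bash
python3 -m inch '[{"jaw":10,"dp":[-0.035,0.075,0],"roll":0},{"jaw":10,"dp":[-0.035,0.075,0],"roll":0},{"jaw":10,"dp":[0,0,0],"roll":0}]';python3 - <<'E'
from h import *
p,d=snap('side','s6'); cv2.imwrite('pics/s6c.png',cv2.resize(p[180:280,260:380,::-1],None,fx=6,fy=6,interpolation=cv2.INTER_CUBIC))
E
```

```text
clock: 12.75
ee_pos: [0.4977, -0.1369, 0.088]
tool_rot: [3.139, 0.007, 1.999]
contact_force: [2.5, -8.4, -0.6]
grip_width: 0.0187
grasp_force: 41.6
```

View pics/s6c.png

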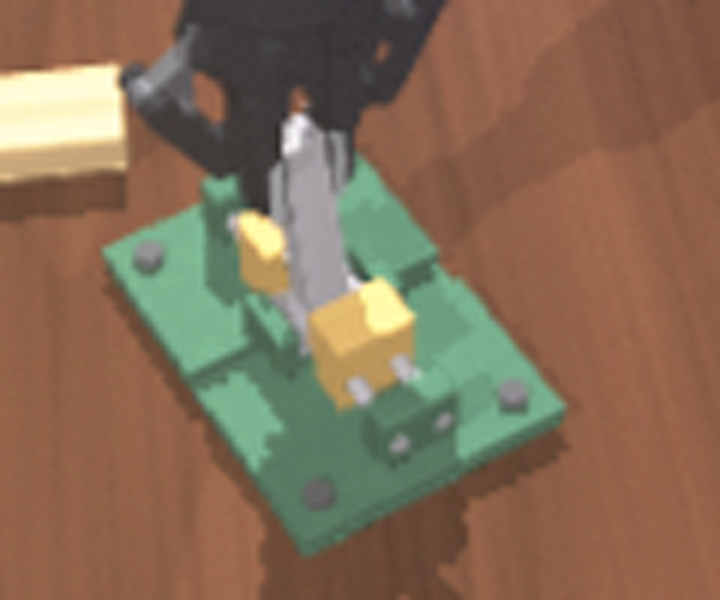

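The locator now leans to +y, post top at (300,130), and the +y pad at (262,250) is pushed back; the -y pad stayed out. Return upright.

```bash
python3 -m inch '[{"jaw":10,"dp":[0.037,-0.087,0],"roll":0},{"jaw":10,"dp":[0.037,-0.087,0],"roll":0},{"jaw":10,"dp":[0.037,-0.087,0],"roll":0},{"jaw":10,"dp":[0.037,-0.087,0],"roll":0},{"jaw":10,"dp":[0.037,-0.087,0],"roll":0},{"jaw":10,"dp":[0.037,-0.087,0],"roll":0},{"jaw":10,"dp":[0,0,0],"roll":0}]'; python3 -m inch '[{"jaw":10,"dp":[0,0,0.15],"roll":0},{"jaw":10,"dp":[0,0,0.15],"roll":0},{"jaw":10,"dp":[0,0,0],"roll":0}]'
```

```text
clock: 13.5
ee_pos: [0.5034, -0.1505, 0.0862]
tool_rot: [-3.14, -0.007, 2.002]
contact_force: [-2.7, 3.9, 4.7]
grip_width: 0.0181
grasp_force: 42.6
clock: 13.8
ee_pos: [0.5032, -0.1527, 0.0982]
tool_rot: [-3.14, -0.003, 2.001]
contact_force: [-2.3, 3.4, -2.7]
grip_width: 0.0183
grasp_force: 41.5
```

```bash
python3 -m inch '[{"jaw":10,"dp":[0,0,0.2],"roll":0},{"jaw":10,"dp":[0,0,0.3],"roll":0},{"jaw":10,"dp":[0,0,0.4],"roll":0},{"jaw":10,"dp":[0,0,0.3],"roll":0},{"jaw":10,"dp":[0,0,0.2],"roll":0},{"jaw":10,"dp":[0,0,0.1],"roll":0},{"jaw":10,"dp":[0,0,0],"roll":0},{"jaw":10,"dp":[0,0,0],"roll":0},{"jaw":10,"dp":[0,0,0],"roll":0}]';python3 - <<'E'
from h import *
p,d=snap('side','s7'); cv2.imwrite('pics/s7c.png',cv2.resize(p[100:280,250:390,::-1],None,fx=3.3,fy=3.3,interpolation=cv2.INTER_CUBIC))
E
```

```text
clock: 14.7
ee_pos: [0.5038, -0.154, 0.1578]
tool_rot: [-3.14, -0.001, 2.0]
contact_force: [-0.1, 0.2, -3.9]
grip_width: 0.0183
grasp_force: 41.5
```

View pics/s7c.png

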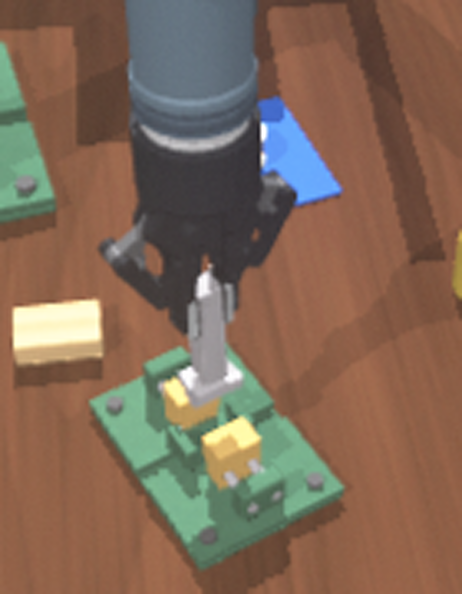

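The locator is out, hanging upright in the fingers (foot at (212,380)) above the spread pads, underside about 77 mm up. The bobbin is still on the mat.

```bash
python3 -c "
from plant import arm
print(arm.sign_off())"
```

```text
the job is handed in; nothing more can be done
None
```

I handed the job in at about 15 s on the robot's clock, with no verdict shown: the bobbin stands on the mat, both pads are pushed back, and the locator is held upright about 27 mm above the pad tops, over its pocket.

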